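# Load the sample chamber and latch its door

## Robot

A 6-joint arm with a two-finger parallel gripper is mounted at the origin on a cart in front of the work surface, level with it; the furniture and walls round the work are solid. World frame = base frame: x ahead of the robot, y to its left, z up, the work surface at z = 0. Lengths are in mm, angles in rad, forces in N, time in s.
With the tool pointing down it reaches from about 375 to 975 mm from the base axis. Payload 3.8 kg.
Tool frame: the origin (TCP) lies on the mounting face of the last link; the fingertips stand 173 mm ahead of it and the grasp point (between the pads) lies 155 mm ahead of it; z points along the fingers, y is the line along which they close (so a half turn about z gives the same grasp; the last joint's range is limited). The gripper opens to 85 mm and grips with 20 to 120 N. Pads are 22 mm wide; open, the fingers measure 114 mm over their backs; the gripper's body (76 mm by 85 mm) begins 54 mm behind the grasp point. The pads swing forward as they close: fully open they stand 13 mm farther back than shut.
Start: joints at [1.122, 0.264, 1.604, -0, 1.274, -0.037], TCP at [270.173, 618.568, 404.68] pointing down, gripper open.
Joint ranges: [-2.63, 2.63], [-0.94, 2.18], [0.31, 2.57], [-1.31, 4.45], [0, 2.66], [-2.55, 2.55]. Speed limits (rad/s): [2.57, 2.57, 3.14, 3.14, 3.14, 3.14].

## Interface

Orientations are given as a unit quaternion [x, y, z, w].
In Python, from workcell import manip gives the robot as it stands.
- The arm moves only by the shell command python3 -m creep 'ROWS' [FORCE]. ROWS is JSON, a list that holds one entry, the list of rows, each a list of 5 numbers: the shift along the tool's x, y, z in mm, then the turn about the tool's z in rad, then the finger opening in mm, from 0 to 85.4. A call has 1 to 10 rows; each row shifts and turns the commanded pose from where the row before left it, along the tool's axes as they then stand; what a row does not reach is not made up. A row lasts 1/8 s, in which the tool goes at most 62.5 mm and 10.7 degrees, less where a joint would pass 70% of its speed; a pose out of reach is approached as far as the arm can. A call is refused whole if a number of a shift passes 62.5 or a number of a turn 0.188, either way. A call with a gripper value outside its range is refused whole. The fingers move at their own pace and stop on an object; FORCE is the grip in N (left out, the last holds). Time passes only in rows, so rows that do not move let the fingers close. It gives the time, the measured TCP pose, the force, the opening and the grip force at its end, in the units of the state.
- manip.get_state(): the state, without advancing time (a new reading comes with each control period).
- manip.get_image(name): name is "side" or "top"; returns the picture (400x640x3 uint8, red, green, blue); there is no depth.
- manip.camera_params(name): a dict with "fx", "fy", "cx", "cy" (pixels), "extrinsics" (4x4, takes a point from world to camera coordinates). Camera axes: x right, y down, z forward; pixel columns grow to the right and rows downward; lengths in mm; the calibration is good to about 2 mm. A picture is of the moment at which its call begins. camera_params takes no time and is no camera call.
- manip.job_done(): hands the job in; it is judged then, once.
Trained networks look in the newest picture that a camera, given by its name, has taken for a name from the list of things; names that differ only in an ending like _2 or _b are one class to them, and where a whole thing is asked for, a point or a joint stands for the part that bears it (a point fixed in the world has none). Each returns a list of dicts, best first, with "confidence" (0 to 1); they miss things now and then, are a little off and sometimes report something else, mostly with a low value. They report only what shows in the picture. A call takes as long as a camera call. They do not tell look-alikes from the thing itself.
- manip.find_in(camera, name): "rect" ([left, top, width, height] in pixels, round what is visible of it).
- manip.mark_of(camera, name): "location" ([column, row] in pixels: a listed point, or the origin of a listed thing).
The state is a dict: "time": time; "joint_pos": joint angles; "qvel": joint speeds; "joint_torque": joint torques, N m; "tcp_pos": TCP position; "ee_rot": TCP orientation; "force": force on the tool from outside, world axes, zero at the start; "wrist_torque": the same for the moment, N m; "gripper_width": finger opening in mm; "gripper_force": force on a finger pad.
Only numpy, scipy, OpenCV 4.12 (cv2) and the standard library are available. Lean on these libraries where they do the work, as an engineer would, in place of code of your own. Each camera call takes 0.05 s, during which the arm holds its last target. There are 200 camera calls.

## Task

Stand the tall white-capped glass vial upright in the free cup of the bench chamber's pulled-out carrier, slide the carrier fully in, then swing the chamber door shut and press it slowly at its free edge until the sprung latch rides over its keeper and snaps in, so that the door stays shut by itself. Ease off as soon as you feel the snap: never push the door with more than 25 N, nor lean on it with more than 12 N once it has latched, and do not slam it. Leave the other vial standing in its cup and the other things on the table where they are.

Things in the scene. Friction and masses are not known exactly. Their poses are not given: they have to be found in the camera images.
- chamber: white insulated bench chamber fixed to the table, open in front: 200 deep (x) x 260 wide (y) x 136 high, walls 12; a dark hood 26 high stands on the rear 60 mm of its top. Origin: centre of its underside, on the table; its x axis points from front to back, y to the left as seen from the front. Front rim at x = -0.100 in its frame. A soft black seal lines the rim
- door: the chamber's white dished door, 260 wide, 40 deep, z 0.007 to 0.136, with a window. Origin on the hinge line at table height (chamber frame x = -0.101, y = +0.133), axes turning with it, at door angle 0 parallel to the chamber's. Shut, its flat outer face is at chamber x = -0.140, y -0.130 to 0.130. A black thumb slide, 10 proud (y -0.094 to -0.082, z 0.051 to 0.073), moves with the latch bolt
- door_angle (a joint): door angle, rad: 0 = rim square on the chamber, grows as it opens; starts at 1.5 to 1.95, stays where left (light hinge). Over the last 0.055 rad a sprung rubber buffer pushes back, up to 5 N. Latched it rests somewhere from 0.006 to 0.058, with a hard stop 0.005 further in: the keeper sits on slotted screws, up to 6.5 mm further in or out, which can only be felt. Noise about 0.015
- latch (a joint): bevelled brass latch bolt in the grey case inside the door's free edge, m: 0 = out, grows as pressed in. As the door closes, its bevel meets the keeper 0.07 rad before the latched angle and the bolt is driven in 7.5 mm against its spring, the push at the finger plate climbing from 5 N to some 10 to 15 N; then it snaps out to under 0.001 and the push drops to a few N
- door_push (a point): centre of the brushed-metal finger plate (46 wide, 44 high) on the door's flat outer face by its free edge, the place to push: 0.105 m above the table, 31 mm below the door's top, 30 mm from its free edge. In the door's own frame (axes as the chamber's when shut) it lies at x = -0.039, y = -0.233 from the hinge line
- door_hinge (a point): point on the door's vertical hinge line, 0.105 m above the table, level with the finger plate. The door shuts by turning counter-clockwise about it, seen from above
- carrier (a joint): blue pull-out carrier, m: 0 = fully in (hard stop), 0.120 = fully out, where it starts. It slides along the chamber's x axis on runners with about 1.5 N of friction and stays where it is left. Until it is in, the door cannot shut
- carrier_plate (a point): on the outward face of the carrier's upright aluminium pull plate (44 wide, 4 thick, top edge 0.101 m above the table), 11 mm below its top edge, centred; pushed here along the chamber's x axis the carrier slides in. Fully in, this face stands 20 mm in front of the chamber's front rim, clear of its top
- cup_right (a point): floor centre of the free cup, the right-hand one as seen from the front: round, 50 in diameter, 16 deep, floor 0.024 m above the table, mouth bevelled 2 mm; 62 mm behind the pull plate's face and 42 mm to the right of its centre
- cup_left (a point): floor centre of the left-hand cup, 84 mm to the left of the free one, of the same size; the short vial stands in it
- vial_tall: the vial to load: clear glass, milky contents, white cap, 85 high; glass body 46 in diameter up to 60, cap 39 in diameter from 60 to 85; about 60 g. Stands on the table at one of three places to the right of the chamber. Origin: centre of its underside, z up
- vial_short: like the tall vial but 68 high (body 44 in diameter up to 46, cap 36), already standing in the left-hand cup. Origin: centre of its underside, z up
- small_flask: bystander: polished aluminium flask, 41 in diameter, 106 high, at another of the three places; origin: centre of its underside
- amber_jar: bystander: small amber jar with cream lid, 54 in diameter, 32 high, at another of the three places; origin: centre of its underside
- white_cap: bystander: loose white bottle cap, 33 in diameter, 20 high, on the table; origin: centre of its underside
- red_lid: bystander: red jar lid, 56 in diameter, 13 high, on the table; origin: centre of its underside
Mind the look-alikes: they are no part of the job. What is shaped like the vial_tall but purple or turquoise is not meant.

How it is judged:
By the outcome, as a careful person would: the job done as asked, in the order asked, and still so for the second after the job is handed in, with the robot touching nothing.
It also fails if it takes over 72 s, if anything falls off the work surface, if the arm or the gripper's body presses on something with over 40 N, if the wrist force passes 120 N, or if a joint passes its speed limit or range.

## Working session

There is one attempt and no reset: what is moved stays moved. The work goes in short steps, Python scripts to look and compute and a shell command to move; the robot and the scene stay as the last step left them, time stands still between calls to the robot, and variables do not carry over. Pictures are saved under pics/ and viewed, at most 10 in all, crops included, and the job is handed in when it is done.

```bash
mkdir -p pics; ls; cat > h.py <<'E'
import numpy as np, cv2
from workcell import manip
from scipy.spatial.transform import Rotation as R
def ray(cam,px):
    p=manip.camera_params(cam);E=np.array(p["extrinsics"]);Rm=E[:3,:3];o=-Rm.T@E[:3,3]
    d=Rm.T@np.array([(px[0]-p["cx"])/p["fx"],(px[1]-p["cy"])/p["fy"],1]);return o,d
def atz(cam,px,z):
    o,d=ray(cam,px);return o+d*(z-o[2])/d[2]
def proj(cam,P):
    p=manip.camera_params(cam);E=np.array(p["extrinsics"]);c=E[:3,:3]@np.array(P)+E[:3,3]
    return np.array([p["fx"]*c[0]/c[2]+p["cx"],p["fy"]*c[1]/c[2]+p["cy"]])
def tri(pa,pb):
    o1,d1=ray("top",pa);o2,d2=ray("side",pb)
    s=np.linalg.lstsq(np.c_[d1,-d2],o2-o1,rcond=None)[0]
    a=o1+d1*s[0];b=o2+d2*s[1];return (a+b)/2,np.linalg.norm(a-b)
def snap(cam,n):
    im=manip.get_image(cam);cv2.imwrite(f"pics/{n}.png",im[:,:,::-1]);return im
E
python3 - <<'E'
from h import *
for c in("top","side"):
    snap(c,c+"0");o,_=ray(c,(0,0));print(c,o.round())
Z=dict(door_push=105,door_hinge=105,carrier_plate=90,cup_right=24,cup_left=24,vial_tall=0,vial_short=24,small_flask=0,amber_jar=0,white_cap=0,red_lid=0,chamber=0,door=0)
for n,z in Z.items():
    for c in("top","side"):
        for m in manip.mark_of(c,n)[:2]:
            print(n,c,np.round(m["location"]),round(m["confidence"],2),atz(c,m["location"],z).round(1)[:2])
s=manip.get_state();print(s)
E
```

```text
pics
top [ 407. -113. 1123.]
side [ 877. -691.  910.]
door_push top [175. 261.] 0.96 [447.2 248.2]
door_push top [253. 214.] 0.33 [567.5  55.9]
door_hinge top [216. 176.] 0.61 [666.8 156.4]
door_hinge side [387. 129.] 0.94 [668.6 158.6]
carrier_plate top [258. 234.] 0.8 [518.3  44.7]
cup_right top [278. 215.] 0.63 [577.8  -1.7]
cup_right top [428. 200.] 0.23 [ 626.  -420.5]
cup_right side [323. 182.] 0.69 [576.8  -2.7]
cup_left top [252. 216.] 0.86 [575.2  72.5]
cup_left side [339. 162.] 0.74 [582.1  76.9]
vial_tall top [392. 220.] 0.76 [ 570.9 -322.7]
vial_tall top [364. 213.] 0.67 [ 589.5 -243.7]
vial_tall side [255. 293.] 0.89 [ 576.  -325.6]
vial_tall side [281. 261.] 0.79 [ 586.4 -233. ]
vial_short top [251. 212.] 0.66 [586.7  74.7]
vial_short top [217. 174.] 0.34 [696.  176.7]
vial_short side [255. 342.] 0.54 [ 637.3 -424.1]
vial_short side [321. 183.] 0.16 [574.6  -7.8]
small_flask top [401. 262.] 0.49 [ 451.4 -345.6]
small_flask side [199. 273.] 0.56 [ 443.7 -339.7]
amber_jar top [352. 259.] 0.63 [ 460.8 -209.1]
amber_jar side [244. 231.] 0.81 [ 471.1 -201.9]
white_cap top [3
[... 329 characters left out ...]
([ 1.12206361e+00,  2.63880240e-01,  1.60401614e+00, -1.74154890e-05,
        1.27371699e+00, -3.68734802e-02]), 'qvel': array([ 1.83798398e-03, -6.37114567e-05,  1.17391887e-03, -1.08364134e-03,
        1.29665604e-03,  1.74812359e-03]), 'joint_torque': array([ 1.15074679e-03, -5.15046394e+01, -3.67718947e+01,  1.88559793e-04,
        8.70818239e-04,  2.63490870e-05]), 'tcp_pos': array([270.19302663, 618.54652526, 404.68431899]), 'ee_rot': array([ 2.04474729e-01,  9.78871843e-01, -1.20553510e-05,  5.59190133e-06]), 'force': array([-0.44891264,  0.02355916,  0.3476833 ]), 'wrist_torque': array([-0.03326573, -0.01447461, -0.01160279]), 'gripper_force': 0.0, 'gripper_width': 85.14344858006663}
```

View pics/top0.png

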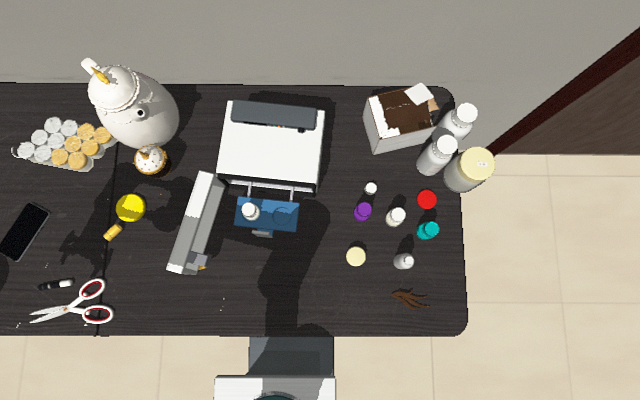

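View pics/side0.png

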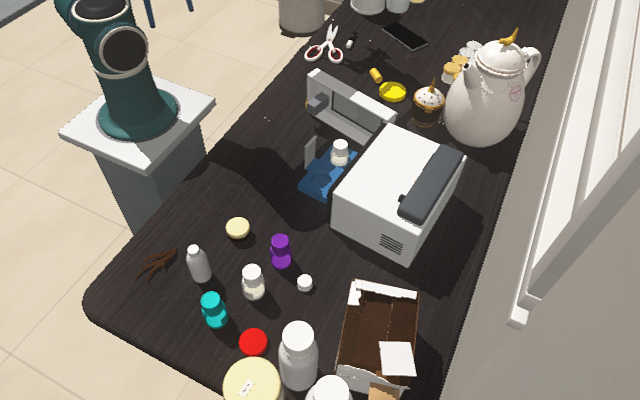

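The top view shows the white vial at (396,217), with the purple look-alike at (364,211) and turquoise at (428,230). The side view has the white one at (253,283). The carrier is at (268,212), with the free cup to the right of the short vial, and the door stands open on the left at (195,225).

```bash
cat > fit.py <<'E'
from h import *
from scipy.optimize import least_squares
pts=dict(chamber=(0,0,0),door_hinge=(-101,133,105),carrier_plate=(-240,0,90),cup_right=(-178,-42,24),cup_left=(-178,42,24))
obs=[];vt=[];
for k in range(3):
    for c in("top","side"):
        manip.get_image(c)
        for n in list(pts)+["vial_tall"]:
            ms=manip.mark_of(c,n)
            if n=="vial_tall":
                ms=[m for m in ms if np.hypot(*(atz(c,m["location"],0)[:2]-[573,-324]))<40]
                vt+=[(c,m["location"]) for m in ms[:1]]
            elif ms and ms[0]["confidence"]>.4: obs.append((c,n,ms[0]["location"],ms[0]["confidence"]))
def W(p,q):
    c,s=np.cos(p[2]),np.sin(p[2]);return np.array([p[0]+c*q[0]-s*q[1],p[1]+s*q[0]+c*q[1],q[2]])
f=lambda p:np.concatenate([proj(c,W(p,pts[n]))-l for c,n,l,_ in obs])
r=least_squares(f,[751,14,-.12],loss="soft_l1",x_scale=[1,1,.01]);p=r.x
print("chamber",p);res=f(p).reshape(-1,2)
for o,e in zip(obs,res): print(o[0],o[1],e.round(1),round(o[3],2))
for n in pts: print(n,W(p,pts[n]).round(1))
g=lambda q:np.concatenate([proj(c,[q[0],q[1],0])-l for c,l in vt])
v=least_squares(g,[573,-324],loss="soft_l1");print("vial",v.x,g(v.x).reshape(-1,2).round(1).tolist())
E
python3 fit.py
```

```text
chamber [ 7.55010823e+02  1.40412027e+01 -1.04562679e-01]
top chamber [1.7 0.1] 0.81
top door_hinge [-1.3  1.7] 0.98
top carrier_plate [ 0.9 -0.5] 0.92
top cup_right [ 0.7 -0.5] 0.96
top cup_left [-3.1 -0.1] 0.55
side chamber [-0.4 -2.3] 0.8
side door_hinge [ 4.  -0.8] 0.62
side carrier_plate [-0.7 -1.3] 0.96
side cup_right [-1.1  2.8] 0.82
side cup_left [-0.1 -1.5] 0.82
top chamber [ 1.7 -0.9] 0.61
top door_hinge [-3.5  0.3] 0.91
top carrier_plate [-0.9  0.7] 0.64
top cup_right [-0.   0.1] 0.95
top cup_left [ 0.7 -1.2] 0.79
side chamber [1.1 0.4] 0.73
side door_hinge [ 1.3 -0.4] 0.87
side carrier_plate [-2.1  1.3] 0.76
side cup_right [1.8 4.1] 0.59
side cup_left [ 0.6 -1. ] 0.76
top chamber [2.5 0.2] 0.78
top door_hinge [-1.1 -1.3] 0.64
top carrier_plate [0.3 0.2] 0.89
top cup_right [-1.5  2.7] 0.93
top cup_left [-0.6  0.6] 0.59
side chamber [-0.9  0.8] 0.78
side door_hinge [ 1.4 -2.5] 0.8
side carrier_plate [-0.9  1.9] 0.78
side cup_right [0.4 1.2] 0.79
side cup_left [-1.2  1.2] 0.96
chamber [755.  14.   0.]
door_hinge [668.4 156.9 105. ]
carrier_plate [516.3  39.1  90. ]
cup_right [573.6  -9.2  24. ]
cup_left [582.4  74.4  24. ]
vial [ 572.19996934 -322.9088257 ] [[-0.7, -1.8], [-2.3, 0.0], [1.8, -2.5], [0.8, -3.4], [2.4, -0.7], [-1.4, -2.0]]
```

```bash
cat > ov.py <<'E'
from h import *
P0=(755.0,14.0,-.1046)
def W(p,q):
    c,s=np.cos(p[2]),np.sin(p[2]);return np.array([p[0]+c*q[0]-s*q[1],p[1]+s*q[0]+c*q[1],q[2]])
def poly(im,cam,P,col,x0,y0,S):
    q=np.array([(proj(cam,p)+.5-[x0,y0])*S for p in P]);cv2.polylines(im,[q.round().astype(int)],True,col,1)
def circ(c,r,z): return [(c[0]+r*np.cos(t),c[1]+r*np.sin(t),z) for t in np.linspace(0,6.28,60)]
def overlay(p,vial,out):
    rows=[]
    for cam,w in(("top",[(215,95,100,150),(360,180,67,75)]),("side",[(290,110,133,100),(220,240,67,75)])):
        I=manip.get_image(cam)[:,:,::-1]
        for k,(x0,y0,w_,h_) in enumerate(w):
            S=4 if (cam=="top" or k) else 3
            if cam=="top" and k==0: S=3
            im=cv2.resize(I[y0:y0+h_,x0:x0+w_],None,fx=S,fy=S,interpolation=cv2.INTER_CUBIC)
            if k==0:
                poly(im,cam,[W(p,(x,y,136)) for x,y in((-100,130),(-100,-130),(100,-130),(100,130))],(0,0,255),x0,y0,S)
                for s in(-42,42): poly(im,cam,circ(W(p,(-178,s)+(0,)),25,40),(0,255,255),x0,y0,S)
                poly(im,cam,[W(p,(-240,y,z)) for y,z in((-22,101),(22,101),(22,45),(-22,45))],(0,255,0),x0,y0,S)
            else:
                for r,z in((23,0),(23,60),(19.5,85)): poly(im,cam,circ(vial,r,z),(0,0,255),x0,y0,S)
            rows.append(im)
    C=np.zeros((600,800,3),np.uint8);
    C[:450,:300]=rows[0];C[:300,300:568]=rows[1];C[300:600,300:699]=rows[2];C[:300,532:800]=rows[3]
    cv2.imwrite(out,C)
if __name__=="__main__": overlay(P0,(572.2,-322.9),"pics/ov1.png")
E
python3 ov.py
```

```text
(no output)
```

View pics/ov1.png

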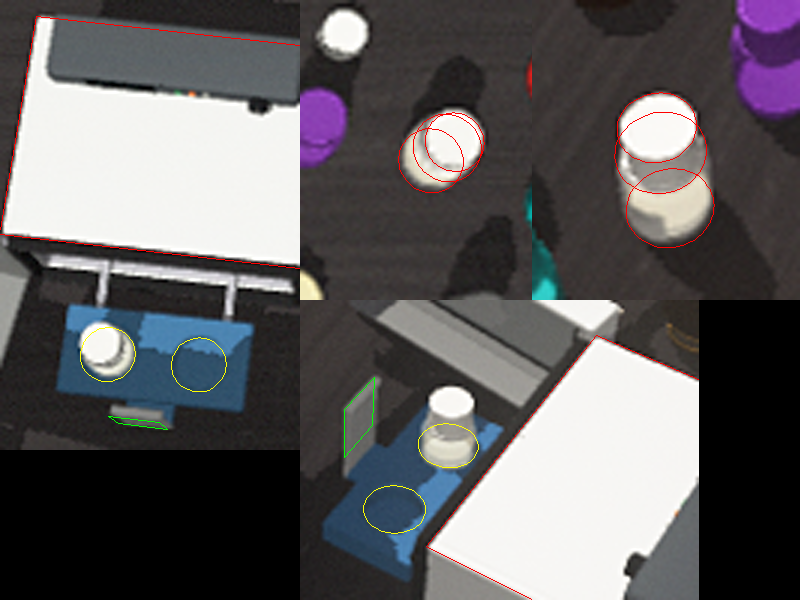

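The chamber outline and vial fit well in both views. I'll check the free cup itself with an enhanced crop.

```bash
python3 - <<'E'
from ov import *
C=[]
for cam,x0,y0 in(("top",230,185),("side",288,130)):
    I=np.mean([manip.get_image(cam)[:,:,::-1].astype(float) for _ in range(4)],axis=0)[y0:y0+60,x0:x0+80]
    I=(255*np.clip(I/200,0,1)**.45).astype(np.uint8)
    im=cv2.resize(I,None,fx=5,fy=5,interpolation=cv2.INTER_CUBIC);b=im.copy()
    poly(b,cam,circ(W(P0,(-178,-42,0)),25,40),(0,0,255),x0,y0,5)
    poly(b,cam,[W(P0,(-240,y,z)) for y,z in((-22,101),(22,101),(22,45),(-22,45))],(0,255,0),x0,y0,5)
    C.append(np.vstack([im,b]))
cv2.imwrite("pics/cup.png",np.hstack(C))
E
```

```text
(no output)
```

View pics/cup.png

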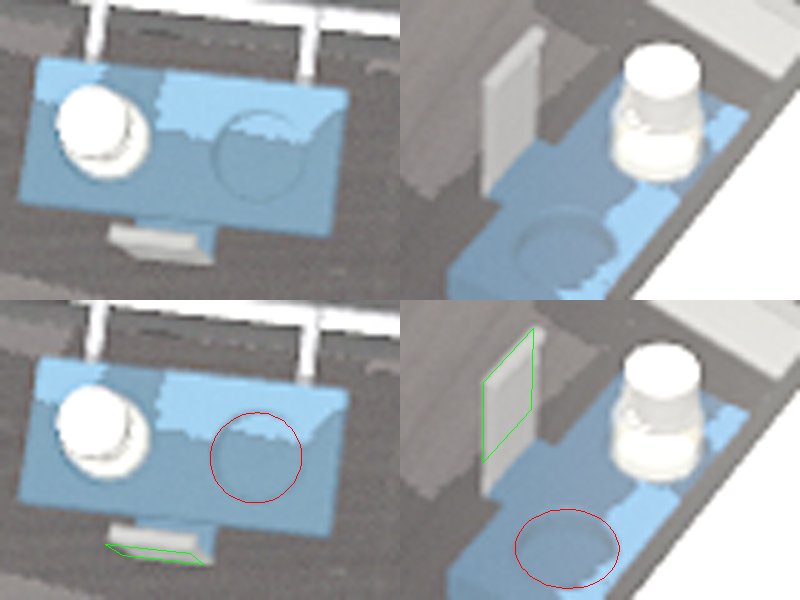

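The free cup's real rim is centred at (258,156) in the top crop and (567,250) in the side crop. That's within 1 mm of the model, so I take the cup as (574,-10).

```bash
cat > plan.py <<'E'
from h import *
import sys
# usage: plan.py x y z yaw(tool y, rad) N opening
def plan(x,y,z,yaw,N,w):
    s=manip.get_state();Rm=R.from_quat(s["ee_rot"]).as_matrix();p=np.array(s["tcp_pos"])
    y0=np.arctan2(Rm[1,1],Rm[0,1]);dt=-(yaw-y0);d=(np.array([x,y,z])-p)/N;t=round(dt/N,3)
    rows=[]
    for k in range(N):
        c=Rm@R.from_rotvec([0,0,t*k]).as_matrix()
        rows.append([*np.round(c.T@d,1).tolist(),t,w])
    print("pos",p.round(1),"yaw",round(y0,3),"f",np.round(s["force"],1),"t",round(s["time"],1),"w",round(s["gripper_width"],1),"gf",round(s["gripper_force"],1),"j",np.round(s["joint_pos"],2))
    for r in rows: print(str(r).replace(" ",""),end=",")
    print()
a=[float(v) for v in sys.argv[1:]]
plan(*a[:4],int(a[4]),a[5])
E
python3 plan.py 572 -323 404.7 -0.105 17 85
```

```text
pos [270.2 618.6 404.7] yaw 1.159 f [0.4 0.5 0. ] t 4.0 w 85.5 gf 0.0 j [ 1.12  0.26  1.6  -0.    1.27 -0.04]
[-38.4,-43.7,-0.0,np.float64(0.074),85.0],[-41.6,-40.7,-0.0,np.float64(0.074),85.0],[-44.5,-37.5,-0.0,np.float64(0.074),85.0],[-47.1,-34.1,-0.0,np.float64(0.074),85.0],[-49.5,-30.5,-0.0,np.float64(0.074),85.0],[-51.6,-26.8,-0.0,np.float64(0.074),85.0],[-53.5,-22.9,-0.0,np.float64(0.074),85.0],[-55.0,-18.9,-0.0,np.float64(0.074),85.0],[-56.3,-14.8,-0.0,np.float64(0.074),85.0],[-57.2,-10.6,-0.0,np.float64(0.074),85.0],[-57.8,-6.3,-0.0,np.float64(0.074),85.0],[-58.1,-2.0,-0.0,np.float64(0.074),85.0],[-58.1,2.3,-0.0,np.float64(0.074),85.0],[-57.8,6.6,-0.0,np.float64(0.074),85.0],[-57.1,10.8,-0.0,np.float64(0.074),85.0],[-56.2,15.0,-0.0,np.float64(0.074),85.0],[-54.9,19.1,-0.0,np.float64(0.074),85.0],
```

```bash
sed -i 's/t=round(dt\/N,3)/t=float(round(dt\/N,3))/' plan.py; python3 -m creep '[[[-38.4,-43.7,0,0.074,85],[-41.6,-40.7,0,0.074,85],[-44.5,-37.5,0,0.074,85],[-47.1,-34.1,0,0.074,85],[-49.5,-30.5,0,0.074,85],[-51.6,-26.8,0,0.074,85],[-53.5,-22.9,0,0.074,85],[-55,-18.9,0,0.074,85],[-56.3,-14.8,0,0.074,85],[-57.2,-10.6,0,0.074,85]]]' 30 && python3 plan.py 572 -323 260 -0.105 8 85
```

```text
time: 5.25
tcp_pos: [447.9, 62.8, 405.2]
ee_rot: [0.546, 0.838, 0.001, 0.001]
force: [1.1, -0.7, -0.4]
gripper_width: 84.8
gripper_force: 0.0
pos [447.9  62.8 405.2] yaw 0.417 f [ 1.1 -0.7 -0.4] t 5.2 w 84.8 gf 0.0 j [ 0.08 -0.17  2.06  0.    1.25 -0.33]
[-50.4,-5.4,18.2,0.065,85.0],[-50.6,-2.1,18.2,0.065,85.0],[-50.6,1.2,18.2,0.065,85.0],[-50.4,4.5,18.2,0.065,85.0],[-50.0,7.8,18.2,0.065,85.0],[-49.4,11.0,18.2,0.065,85.0],[-48.6,14.2,18.2,0.065,85.0],[-47.6,17.3,18.2,0.065,85.0],
```

```bash
python3 -m creep '[[[-50.4,-5.4,15,0.065,85],[-50.6,-2.1,15,0.065,85],[-50.6,1.2,15,0.065,85],[-50.4,4.5,15,0.065,85],[-50,7.8,15,0.065,85],[-49.4,11,15,0.065,85],[-48.6,14.2,15,0.065,85],[-47.6,17.3,15,0.065,85],[0,0,0,0,85],[0,0,0,0,85]]]' && python3 plan.py 572 -323 200 -0.105 6 85 && python3 - <<'E'
from h import *
from scipy.spatial.transform import Rotation as R
t=np.array(manip.get_state()["tcp_pos"])
snap("top","t1");snap("side","s1")
E
```

```text
time: 6.5
tcp_pos: [572.2, -320.6, 284.4]
ee_rot: [0.742, 0.67, 0.0, -0.001]
force: [-0.3, 0.8, -0.1]
gripper_width: 85.3
gripper_force: 0.0
pos [ 572.2 -320.6  284.4] yaw -0.101 f [-0.3  0.8 -0.1] t 6.5 w 85.3 gf 0.0 j [-0.55  0.32  1.76  0.    1.06 -0.45]
[-0.4,0.0,14.1,0.001,85.0],[-0.4,0.0,14.1,0.001,85.0],[-0.4,0.0,14.1,0.001,85.0],[-0.4,0.0,14.1,0.001,85.0],[-0.4,0.0,14.1,0.001,85.0],[-0.4,0.0,14.1,0.001,85.0],
```

View pics/s1.png

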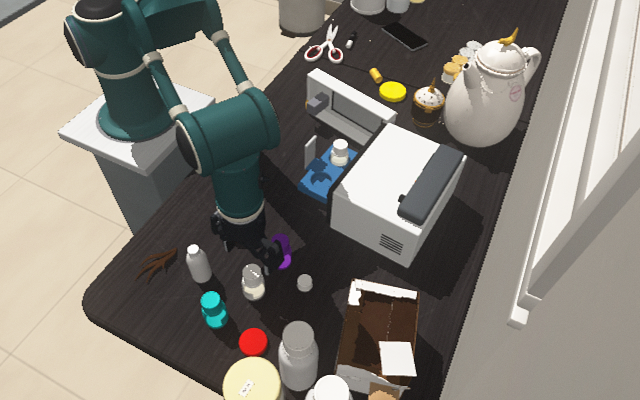

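Gripper is above the white vial at (253,283) in the side view and clear of its neighbours, so I descend and grip.

```bash
python3 -m creep '[[[-2.4,0,28,0,85],[0,0,28,0,85],[0,0,18,0,85],[0,0,10,0,85],[0,0,0,0,30],[0,0,0,0,30],[0,0,0,0,30],[0,0,0,0,30],[0,0,0,0,30],[0,0,0,0,30]]]' 30; python3 plan.py 574 -10 330 -0.105 6 30
```

```text
time: 7.85
tcp_pos: [572.9, -323.7, 202.2]
ee_rot: [0.742, 0.67, 0.0, 0.001]
force: [0.4, 0.9, 6.0]
gripper_width: 44.4
gripper_force: 31.2
pos [ 572.9 -323.7  202.2] yaw -0.101 f [0.4 0.9 6. ] t 7.8 w 44.4 gf 31.2 j [-0.55  0.42  1.8   0.    0.92 -0.45]
[52.0,-5.0,-21.4,0.001,30.0],[52.0,-5.1,-21.4,0.001,30.0],[52.0,-5.1,-21.4,0.001,30.0],[52.0,-5.2,-21.4,0.001,30.0],[52.0,-5.2,-21.4,0.001,30.0],[52.0,-5.3,-21.4,0.001,30.0],
```

```bash
python3 -m creep '[[[0,0,-30,0,30],[0,0,-50,0,30],[20,0,-50,0,30],[55,-5,0,0,30],[55,-5,0,0,30],[55,-5,0,0,30],[55,-5,0,0,30],[45,-5,0,0,30],[20,-3,0,0,30],[0,0,0,0,30]]]'; python3 plan.py 574 -10 285 -0.105 4 30
```

```text
time: 9.1
tcp_pos: [574.8, -16.0, 330.4]
ee_rot: [0.741, 0.671, -0.0, -0.0]
force: [0.5, 0.3, -1.4]
gripper_width: 44.6
gripper_force: 31.1
pos [574.8 -16.  330.4] yaw -0.099 f [ 0.5  0.3 -1.4] t 9.1 w 44.6 gf 31.1 j [-0.07  0.13  1.9  -0.    1.11  0.03]
[1.5,-0.3,11.3,0.002,30.0],[1.5,-0.3,11.3,0.002,30.0],[1.5,-0.4,11.3,0.002,30.0],[1.5,-0.4,11.3,0.002,30.0],
```

```bash
python3 -m creep '[[[3,-0.7,20,0.003,30],[3,-0.7,15,0.003,30],[0,0,10,0,30],[0,0,0,0,30],[0,0,0,0,30]]]'; python3 - <<'E'
from ov import *
s=manip.get_state();t=s["tcp_pos"];print(t)
C=[]
for cam in("top","side"):
    c=proj(cam,[574,-10,100]).round().astype(int);x0,y0=c[0]-40,c[1]-50
    I=np.mean([manip.get_image(cam)[:,:,::-1].astype(float) for _ in range(2)],axis=0)[y0:y0+100,x0:x0+80]
    I=(255*np.clip(I/255,0,1)**.6).astype(np.uint8)
    im=cv2.resize(I,None,fx=5,fy=5,interpolation=cv2.INTER_CUBIC)
    z0=t[2]-202.2
    for r,z in((23,0),(23,60),(19.5,85)): poly(im,cam,circ(t[:2],r,z0+z),(0,0,255),x0,y0,5)
    poly(im,cam,circ((574,-10),25,40),(0,255,255),x0,y0,5)
    C.append(im)
    for m in manip.mark_of(cam,"vial_tall")[:3]: print(cam,m["confidence"],atz(cam,m["location"],z0))
cv2.imwrite("pics/held.png",np.hstack(C))
E
```

```text
time: 9.72
tcp_pos: [574.5, -11.1, 285.8]
ee_rot: [0.744, 0.668, 0.0, 0.0]
force: [0.8, 0.4, 0.3]
gripper_width: 44.4
gripper_force: 31.1
[574.54861799 -11.11425654 285.81843217]
top 0.9 [ 530.51011305 -387.83273543   83.61843217]
top 0.53 [ 567.25761661 -225.47078689   83.61843217]
side 0.65 [ 613.2788537  -278.5705517    83.61843217]
side 0.56 [ 568.10923246 -439.00791895   83.61843217]
```

View pics/held.png

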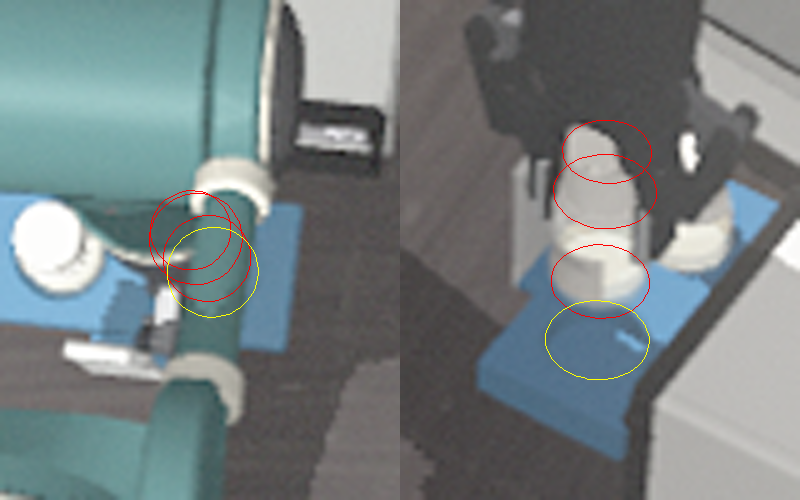

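The side view shows the held vial upright and close to the model outline (base near (597,300) in the crop). I'll check the base edge numerically against the same edge when it stood on the table.

```bash
python3 - <<'E'
from ov import *
t=manip.get_state()["tcp_pos"];z0=t[2]-202.2
A=cv2.imread("pics/side0.png").astype(float).max(2);B=manip.get_image("side").astype(float).max(2)
for n,I,c,z in(("table",A,(572.2,-322.9),0),("held",B,t[:2],z0)):
    q=np.array([proj("side",p) for p in circ(c,23,z)]);b=q[:,1].max();m=proj("side",[c[0],c[1],z])
    u=m[0];print(n,"model centre",m.round(1),"bottom",b.round(1),"L/R",q[:,0].min().round(1),q[:,0].max().round(1))
    for du in(-4,0,4): print(" col",int(u)+du,"rows from",int(b)-6,I[int(b)-6:int(b)+5,int(u)+du].astype(int))
    for dv in(-4,-8): print(" row",int(m[1])+dv,"cols L from",int(q[:,0].min())-4,I[int(m[1])+dv,int(q[:,0].min())-4:int(q[:,0].min())+6].astype(int),"R from",int(q[:,0].max())-5,I[int(m[1])+dv,int(q[:,0].max())-5:int(q[:,0].max())+5].astype(int))
for a in np.eye(3)*5: print(proj("side",np.array([574,-10,84])+a)-proj("side",[574,-10,84]))
E
```

```text
table model centre [253.9 291.3] bottom 301.3 L/R 243.0 264.9
 col 249 rows from 295 [125 132 137 140 113  53  33  36  59  64  68]
 col 253 rows from 295 [203 196 170 163 130  89  48  38  40  40  40]
 col 257 rows from 295 [226 204 191 139  90  59  42  39  40  38  38]
 row 287 cols L from 238 [ 58  59  57  77 108 142 191 225 235 227] R from 259 [230 228 227 228 212 141  54  60  61  57]
 row 283 cols L from 238 [ 59  59  60 105 154 196 207 138 142 147] R from 259 [142 157 169 171 134  88  63  63  63  59]
held model centre [321.5 167.4] bottom 174.8 L/R 311.7 331.4
 col 317 rows from 168 [132 134 134 122 117  91  88  84  87  95  95]
 col 321 rows from 168 [135 137 137 145 120 107  91  84  95  95  94]
 col 325 rows from 168 [208 197 193 170 149 101  85  89  87  93 136]
 row 163 cols L from 307 [100  97  96  92  92  97 104  99 109 124] R from 326 [223 194 104  98 100  76  33  57 132 188]
 row 159 cols L from 307 [105  98 102 100  99 107 138 164 168 183] R from 326 [211 175 112  89 105  81  40  38  35  34]
[1.92267084 0.74535104]
[ 0.9412833  -1.40666456]
[ 0.07368573 -1.43948659]
```

```bash
python3 -m creep '[[[-1,0,15,0,30],[0,0,15,0,30],[0,0,11,0,30],[0,0,0,0,30],[0,0,2,0,30],[0,0,2,0,30],[0,0,2,0,30],[0,0,0,0,30]]]'; python3 - <<'E'
from h import *
s=manip.get_state();print(s["wrist_torque"])
E
```

```text
time: 11.08
tcp_pos: [574.2, -11.8, 238.7]
ee_rot: [0.744, 0.668, 0.0, 0.0]
force: [-0.2, -0.1, -0.4]
gripper_width: 44.7
gripper_force: 31.1
[ 0.01883263 -0.01795645 -0.00915214]
```

```bash
python3 -m creep '[[[0,0,3,0,30],[0,0,3,0,30],[0,0,0,0,30],[0,0,2,0,30],[0,0,2,0,30],[0,0,0,0,30]]]'
```

```text
time: 11.82
tcp_pos: [574.1, -11.8, 228.4]
ee_rot: [0.744, 0.668, -0.0, -0.0]
force: [0.7, 0.5, -0.5]
gripper_width: 44.8
gripper_force: 31.1
```

```bash
python3 -m creep '[[[0,0,1,0,30],[0,0,1,0,30],[0,0,0.5,0,30],[0,0,0,0,30]]]'
```

```text
time: 12.32
tcp_pos: [574.2, -11.8, 226.2]
ee_rot: [0.744, 0.668, 0.0, 0.0]
force: [-0.8, 0.6, -0.7]
gripper_width: 44.6
gripper_force: 31.1
```

```bash
python3 -m creep '[[[0,0,1,0,30],[0,0,0,0,30],[0,0,0,0,56],[0,0,0,0,62],[0,0,0,0,62]]]'; python3 -m creep '[[[0,0,-15,0,66],[0,0,-35,0,66],[0,0,-35,0,66],[0,0,-20,0,66],[0,0,0,0,40]]]'; python3 plan.py 470 25 330 -0.105 3 0
```

```text
time: 12.95
tcp_pos: [574.1, -11.8, 224.9]
ee_rot: [0.744, 0.668, -0.0, -0.0]
force: [-0.2, 0.3, 0.2]
gripper_width: 62.2
gripper_force: 0.0
time: 13.58
tcp_pos: [575.0, -11.8, 332.7]
ee_rot: [0.744, 0.668, 0.002, 0.002]
force: [-0.0, 0.1, -0.2]
gripper_width: 49.1
gripper_force: 0.0
pos [575.  -11.8 332.7] yaw -0.107 f [-0.   0.1 -0.2] t 13.6 w 49.1 gf 0.0 j [-0.06  0.13  1.9  -0.    1.11  0.04]
[8.5,-36.1,0.7,-0.001,0.0],[8.5,-36.1,0.7,-0.001,0.0],[8.5,-36.1,0.7,-0.001,0.0],
```

```bash
python3 -m creep '[[[19,-36,0,0,0],[19,-36,0,0,0],[16,-36,0,0,0],[0,0,30,0,0],[0,0,30,0,0],[0,0,17,0,0],[0,0,0,0,0]]]'; python3 plan.py 471 43.5 255 -0.105 1 0; python3 - <<'E'
from ov import *
C=[]
for cam in("top","side"):
    c=proj(cam,[560,20,60]).round().astype(int);x0,y0=c[0]-40,c[1]-40
    I=manip.get_image(cam)[:,:,::-1][y0:y0+80,x0:x0+80].astype(float);I=(255*np.clip(I/255,0,1)**.6).astype(np.uint8)
    im=cv2.resize(I,None,fx=5,fy=5,interpolation=cv2.INTER_CUBIC)
    for r,z in((23,24),(19.5,109)): poly(im,cam,circ((574,-10),r,z),(0,0,255),x0,y0,5)
    C.append(im)
cv2.imwrite("pics/placed.png",np.hstack(C))
E
```

```text
time: 14.45
tcp_pos: [471.4, 53.3, 250.9]
ee_rot: [0.744, 0.668, -0.002, -0.002]
force: [-0.4, 0.7, -0.1]
gripper_width: -0.2
gripper_force: 0.0
pos [471.4  53.3 250.9] yaw -0.107 f [-0.4  0.7 -0.1] t 14.4 w -0.2 gf 0.0 j [0.06 0.04 2.17 0.   0.94 0.17]
[-9.8,0.6,-4.1,-0.002,0.0],
```

View pics/placed.png

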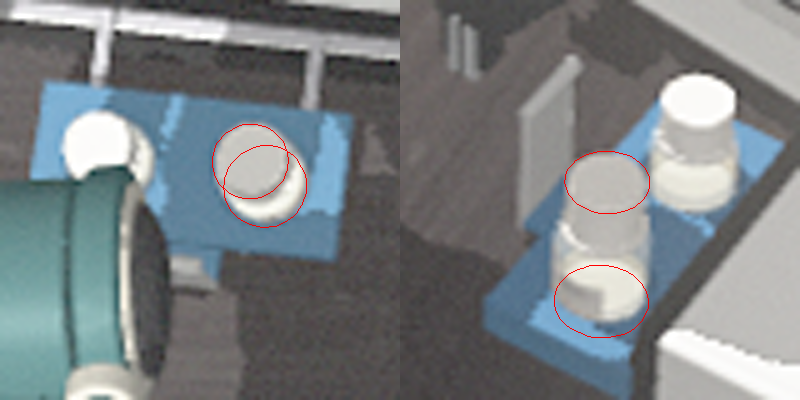

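The tall vial stands upright in the free cup: its cap matches the model at z = 109 in both views, (251,161) top and (607,182) side. Next I push the carrier in.

```bash
python3 -m creep '[[[-9.8,0,-4,0,0],[0,10,0,0,0],[0,12,0,0,0],[0,12,0,0,0],[0,12,0,0,0],[0,12,0,0,0],[0,14,0,0,0],[0,14,0,0,0],[0,14,0,0,0],[0,14,0,0,0]]]'; python3 plan.py 622 27 255 -0.105 3 0
```

```text
time: 15.8
tcp_pos: [585.7, 31.6, 257.0]
ee_rot: [0.744, 0.668, -0.0, -0.0]
force: [-1.7, 2.0, 0.5]
gripper_width: -0.2
gripper_force: 1.2
pos [585.7  31.6 257. ] yaw -0.107 f [-1.7  2.   0.5] t 15.8 w -0.2 gf 1.2 j [0.01 0.23 1.93 0.   0.98 0.12]
[-0.2,12.2,0.6,-0.001,0.0],[-0.2,12.2,0.6,-0.001,0.0],[-0.3,12.2,0.6,-0.001,0.0],
```

```bash
python3 -m creep '[[[0,10,0,0,0],[0,9,0,0,0],[0,5,0,0,0],[0,3,0,0,0],[0,0,0,0,0]]]'
```

```text
time: 16.42
tcp_pos: [612.0, 28.4, 257.4]
ee_rot: [0.744, 0.668, 0.0, 0.001]
force: [-0.5, 0.2, -0.9]
gripper_width: 0.1
gripper_force: 0.0
```

```bash
python3 -m creep '[[[0,3,0,0,0],[0,2,0,0,0],[0,0,0,0,0]]]'
```

```text
time: 16.8
tcp_pos: [616.9, 28.0, 257.3]
ee_rot: [0.744, 0.668, 0.0, 0.0]
force: [-1.1, 0.4, 0.8]
gripper_width: -0.4
gripper_force: 0.3
```

```bash
python3 -m creep '[[[0,2,0,0,0],[0,2,0,0,0],[0,0,0,0,0]]]'
```

```text
time: 17.18
tcp_pos: [620.9, 27.6, 257.2]
ee_rot: [0.744, 0.668, 0.0, 0.0]
force: [-1.1, 0.2, 0.7]
gripper_width: 0.2
gripper_force: 0.2
```

```bash
python3 -m creep '[[[0,2,0,0,0],[0,1,0,0,0],[0,0,0,0,0]]]'
```

```text
time: 17.55
tcp_pos: [622.9, 27.5, 257.0]
ee_rot: [0.744, 0.668, -0.001, -0.001]
force: [-6.7, -0.4, 3.7]
gripper_width: 0.2
gripper_force: 0.6
```

```bash
python3 -m creep '[[[0,-15,0,0,0],[0,-20,-20,0,0],[0,-20,-60,0,0],[0,0,0,0,0]]]'; python3 plan.py 458 310 340 -0.229 7 0; python3 - <<'E'
from h import *
for c in("top","side"):
    manip.get_image(c)
    for n,z in(("door_push",105),("carrier_plate",90),("door_hinge",105)):
        for _ in range(2):
            for m in manip.mark_of(c,n)[:1]: print(n,c,round(m["confidence"],2),atz(c,m["location"],z).round(1)[:2])
E
```

```text
time: 18.05
tcp_pos: [570.0, 33.5, 342.3]
ee_rot: [0.744, 0.668, 0.004, 0.004]
force: [0.7, 0.9, -0.1]
gripper_width: -0.1
gripper_force: 0.0
pos [570.   33.5 342.3] yaw -0.107 f [ 0.7  0.9 -0.1] t 18.1 w -0.1 gf 0.0 j [0.02 0.11 1.9  0.   1.12 0.12]
[37.6,-20.1,0.2,0.017,0.0],[37.2,-20.8,0.2,0.017,0.0],[36.9,-21.4,0.2,0.017,0.0],[36.5,-22.0,0.2,0.017,0.0],[36.1,-22.6,0.2,0.017,0.0],[35.7,-23.2,0.2,0.017,0.0],[35.3,-23.8,0.2,0.017,0.0],
door_push top 0.96 [451.7 255.6]
door_push top 0.96 [451.7 255.6]
carrier_plate top 0.71 [632.6  28.4]
carrier_plate top 0.71 [632.6  28.4]
door_push side 0.8 [448.8 256.4]
door_push side 0.8 [448.8 256.4]
door_hinge side 0.83 [672.2 150.6]
door_hinge side 0.83 [672.2 150.6]
```

```bash
python3 -m creep '[[[37,-20,0,0.021,0],[37,-21,0,0.021,0],[37,-21.5,0,0.021,0],[36.5,-22,0,0.021,0],[36,-22.5,0,0.021,0],[36,-23,0,0.021,0],[30,-18,0,0.021,0],[0,0,20,0,0],[0,0,25,0,0],[0,0,0,0,0]]]'; python3 plan.py 461 298 262 -0.251 2 0
```

```text
time: 20.0
tcp_pos: [464.0, 303.5, 289.3]
ee_rot: [0.791, 0.612, -0.002, -0.0]
force: [0.2, -0.3, 0.0]
gripper_width: -0.3
gripper_force: 0.0
pos [464.  303.5 289.3] yaw -0.254 f [ 0.2 -0.3  0. ] t 20.0 w -0.3 gf 0.0 j [ 0.53  0.14  1.98 -0.    1.03  0.79]
[-3.0,-0.7,13.6,-0.001,0.0],[-3.0,-0.7,13.6,-0.001,0.0],
```

```bash
python3 -m creep '[[[-3,0,14,0,0],[-3,0,13,0,0],[-12,0,0,0,0],[-10,0,0,0,0],[-6,0,0,0,0],[-4,0,0,0,0],[-3,0,0,0,0],[0,0,0,0,0]]]'; python3 - <<'E'
from h import *
s=manip.get_state();p=s["tcp_pos"];H=np.array([668.4,156.6]);y=-.105
Rm=R.from_quat(s["ee_rot"]).as_matrix();print(Rm[:,0],p)
d=Rm.T@np.r_[H-p[:2],0];print("hinge in tool",d)
E
```

```text
time: 21.0
tcp_pos: [454.9, 264.2, 264.6]
ee_rot: [0.791, 0.612, 0.0, 0.0]
force: [0.8, 0.3, -0.0]
gripper_width: 0.3
gripper_force: 0.0
[2.51443875e-01 9.67871852e-01 2.34284455e-04] [454.85786218 264.21892113 264.63898238]
hinge in tool [-5.04674620e+01  2.33741546e+02  4.10900598e-02]
```

```bash
python3 -m creep '[[[-11.7,-2.2,0,-0.05,0],[-16.4,-2.9,0,-0.07,0],[-20,-3.5,0,-0.085,0],[-23.6,-3.8,0,-0.1,0],[-23.6,-3.8,0,-0.1,0],[-23.6,-3.8,0,-0.1,0],[-23.6,-3.8,0,-0.1,0],[-23.6,-3.8,0,-0.1,0],[-23.6,-3.8,0,-0.1,0],[-23.6,-3.8,0,-0.1,0]]]'; cat > hd.py <<'E'
from h import *
s=manip.get_state();p=s["tcp_pos"];H=np.array([668.4,156.6])
Rm=R.from_quat(s["ee_rot"]).as_matrix();d=Rm.T@np.r_[H-p[:2],0]
yw=np.arctan2(Rm[1,1],Rm[0,1]);print("hinge in tool",d.round(1),"door angle by tool yaw",round(-.105-(yw-np.pi/2),3),"f tool",(Rm.T@s["force"]).round(1),"j",s["joint_pos"].round(2))
E
python3 hd.py
```

```text
time: 22.25
tcp_pos: [452.5, 54.9, 264.5]
ee_rot: [0.442, 0.897, 0.0, -0.0]
force: [0.3, 1.1, -0.3]
gripper_width: -0.1
gripper_force: 0.0
hinge in tool [-50.7 233.2   0. ] door angle by tool yaw 0.811 f tool [0.6 0.9 0.3] j [ 0.07 -0.02  2.2   0.    0.96 -0.59]
```

```bash
python3 -m creep '[[[-23.6,-3.8,0,-0.1,0],[-23.6,-3.8,0,-0.1,0],[-23.6,-3.8,0,-0.1,0],[-20,-3.5,0,-0.085,0],[-16.4,-2.9,0,-0.07,0],[-11.7,-2.2,0,-0.05,0],[-9.4,-1.8,0,-0.04,0],[-7,-1.4,0,-0.03,0],[0,0,0,0,0]]]'; python3 - <<'E'
import hd
from ov import *
a=[]
for c in("top","side"):
    I=manip.get_image(c)
    for n in("door_push","door"):
        for m in manip.mark_of(c,n)[:1]: print(n,c,round(m["confidence"],2),atz(c,m["location"],105 if n=="door_push" else 0).round(1)[:2])
    a.append(cv2.resize(I[90:290,200:400,::-1],None,fx=2,fy=2) if c=="side" else cv2.resize(I[100:300,180:380,::-1],None,fx=2,fy=2))
cv2.imwrite("pics/door.png",np.hstack(a))
E
```

```text
time: 23.38
tcp_pos: [542.9, -45.9, 264.5]
ee_rot: [0.172, 0.985, 0.0, 0.0]
force: [0.2, 0.3, -0.2]
gripper_width: -0.1
gripper_force: 0.0
hinge in tool [-49.6 233.    0. ] door angle by tool yaw 0.24 f tool [-0.1  0.4  0.2] j [-0.13  0.15  2.02  0.    0.97 -1.36]
door_push top 0.74 [ 459.8 -206. ]
door top 0.61 [680.1 163.3]
door_push side 0.73 [553.3 -52.2]
```

View pics/door.png

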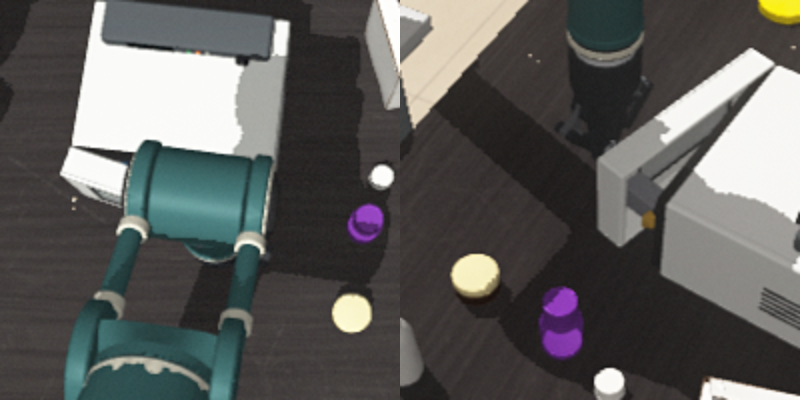

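The door follows the fingers and stands about 0.24 rad open, with its free edge at (620,200) in the right half. From here I press slowly.

```bash
python3 -m creep '[[[-4.7,-1,0,-0.02,0],[-4.7,-1,0,-0.02,0],[-3.5,-0.7,0,-0.015,0],[-3.5,-0.7,0,-0.015,0],[-2.4,-0.5,0,-0.01,0],[0,0,0,0,0]]]'; python3 hd.py
```

```text
time: 24.42
tcp_pos: [559.4, -55.4, 264.5]
ee_rot: [0.132, 0.991, 0.0, 0.0]
force: [0.0, -0.3, -0.4]
gripper_width: 0.1
gripper_force: 0.0
hinge in tool [-49.8 233.1   0. ] door angle by tool yaw 0.16 f tool [-0.1 -0.3  0.4] j [-0.14  0.18  1.98  0.    0.98 -1.45]
```

```bash
python3 -m creep '[[[-1.6,-0.3,0,-0.007,0],[-1.6,-0.3,0,-0.007,0],[-1.6,-0.3,0,-0.007,0],[-1.6,-0.3,0,-0.007,0],[0,0,0,0,0]]]'; python3 hd.py
```

```text
time: 25.05
tcp_pos: [565.2, -58.1, 264.5]
ee_rot: [0.118, 0.993, 0.0, 0.0]
force: [-1.1, -0.1, -0.0]
gripper_width: -0.1
gripper_force: 0.0
hinge in tool [-49.9 232.9   0. ] door angle by tool yaw 0.132 f tool [ 1.1 -0.4  0. ] j [-0.15  0.19  1.97  0.    0.98 -1.48]
```

```bash
python3 -m creep '[[[-1,-0.2,0,-0.0043,0],[-1,-0.2,0,-0.0043,0],[-1,-0.2,0,-0.0043,0],[-1,-0.2,0,-0.0043,0],[0,0,0,0,0]]]'; python3 hd.py
```

```text
time: 25.68
tcp_pos: [568.9, -59.8, 264.5]
ee_rot: [0.11, 0.994, -0.0, 0.0]
force: [-1.0, -0.1, 0.4]
gripper_width: 0.4
gripper_force: 0.0
hinge in tool [-50.  232.9   0. ] door angle by tool yaw 0.115 f tool [ 1.  -0.3 -0.4] j [-0.15  0.2   1.96 -0.    0.98 -1.5 ]
```

```bash
python3 -m creep '[[[-1,-0.2,0,-0.0043,0],[-1,-0.2,0,-0.0043,0],[-1,-0.2,0,-0.0043,0],[0,0,0,0,0]]]'; python3 hd.py
```

```text
time: 26.18
tcp_pos: [571.3, -60.9, 264.3]
ee_rot: [0.103, 0.995, 0.0, -0.0]
force: [-1.5, 1.1, 1.5]
gripper_width: 0.0
gripper_force: 0.0
hinge in tool [-5.040e+01  2.328e+02 -1.000e-01] door angle by tool yaw 0.102 f tool [ 1.7  0.7 -1.5] j [-0.15  0.2   1.95  0.    0.99 -1.51]
```

```bash
python3 -m creep '[[[-1,-0.2,0,-0.0043,0],[-1,-0.2,0,-0.0043,0],[-1,-0.2,0,-0.0043,0],[0,0,0,0,0]]]'; python3 hd.py
```

```text
time: 26.68
tcp_pos: [573.2, -61.9, 263.7]
ee_rot: [0.097, 0.995, 0.0, -0.002]
force: [-6.3, 2.0, 2.3]
gripper_width: 0.4
gripper_force: 0.0
hinge in tool [-5.130e+01  2.328e+02 -2.000e-01] door angle by tool yaw 0.089 f tool [ 6.6  0.8 -2.3] j [-0.15  0.21  1.95  0.    0.99 -1.53]
```

```bash
python3 -m creep '[[[-1,-0.2,0,-0.0043,0],[-1,-0.2,0,-0.0043,0],[0,0,0,0,0]]]'; python3 hd.py
```

```text
time: 27.05
tcp_pos: [574.9, -62.7, 263.7]
ee_rot: [0.092, 0.996, 0.0, -0.002]
force: [-7.7, 1.6, 1.8]
gripper_width: -0.3
gripper_force: 0.0
hinge in tool [-51.5 232.8  -0.3] door angle by tool yaw 0.08 f tool [ 7.8  0.1 -1.7] j [-0.15  0.21  1.95  0.    0.99 -1.54]
```

```bash
python3 -m creep '[[[-1,-0.2,0,-0.0043,0],[-1,-0.2,0,-0.0043,0],[-1,-0.2,0,-0.0043,0],[0,0,0,0,0]]]'; python3 hd.py
```

```text
time: 27.55
tcp_pos: [577.4, -63.8, 263.5]
ee_rot: [0.086, 0.996, 0.0, -0.003]
force: [-9.1, 1.5, 1.9]
gripper_width: -0.3
gripper_force: 0.0
hinge in tool [-51.9 232.7  -0.3] door angle by tool yaw 0.067 f tool [ 9.2 -0.1 -1.9] j [-0.15  0.22  1.94 -0.    0.99 -1.55]
```

```bash
python3 -m creep '[[[-1,-0.2,0,-0.0043,0],[-1,-0.2,0,-0.0043,0],[-1,-0.2,0,-0.0043,0],[0,0,0,0,0]]]'; python3 hd.py
```

```text
time: 28.05
tcp_pos: [580.0, -64.9, 263.3]
ee_rot: [0.08, 0.997, 0.0, -0.003]
force: [-8.5, 1.2, 2.4]
gripper_width: 0.2
gripper_force: 0.0
hinge in tool [-52.2 232.7  -0.4] door angle by tool yaw 0.054 f tool [ 8.6 -0.1 -2.3] j [-0.15  0.22  1.93 -0.    0.99 -1.57]
```

```bash
python3 -m creep '[[[-1,-0.2,0,-0.0043,0],[-1,-0.2,0,-0.0043,0],[0,0,0,0,0]]]'; python3 hd.py
```

```text
time: 28.42
tcp_pos: [581.6, -65.6, 263.1]
ee_rot: [0.075, 0.997, 0.0, -0.004]
force: [-9.7, 1.5, 3.1]
gripper_width: -0.0
gripper_force: 0.0
hinge in tool [-52.4 232.7  -0.4] door angle by tool yaw 0.046 f tool [ 9.8  0.1 -3.1] j [-0.15  0.23  1.93 -0.    0.99 -1.57]
```

```bash
python3 -m creep '[[[-0.7,-0.1,0,-0.003,0],[-0.7,-0.1,0,-0.003,0],[0,0,0,0,0]]]'; python3 hd.py
```

```text
time: 28.8
tcp_pos: [582.8, -66.0, 263.1]
ee_rot: [0.072, 0.997, 0.0, -0.004]
force: [-10.1, 1.8, 3.6]
gripper_width: -0.1
gripper_force: 0.0
hinge in tool [-52.6 232.6  -0.5] door angle by tool yaw 0.04 f tool [10.3  0.3 -3.5] j [-0.16  0.23  1.93 -0.    1.   -1.58]
```

```bash
python3 -m creep '[[[-0.7,-0.1,0,-0.003,0],[-0.7,-0.1,0,-0.003,0],[0,0,0,0,0]]]'; python3 hd.py
```

```text
time: 29.18
tcp_pos: [586.4, -66.7, 264.0]
ee_rot: [0.069, 0.998, -0.0, -0.0]
force: [-1.6, -0.1, -0.4]
gripper_width: 0.3
gripper_force: 0.0
hinge in tool [-50.3 232.5  -0. ] door angle by tool yaw 0.034 f tool [ 1.5 -0.4  0.4] j [-0.16  0.23  1.92 -0.    0.99 -1.59]
```

```bash
python3 -m creep '[[[-0.7,-0.1,0,-0.003,0],[-0.7,-0.1,0,-0.003,0],[0,0,0,0,0]]]'; python3 hd.py
```

```text
time: 29.55
tcp_pos: [587.6, -67.0, 264.3]
ee_rot: [0.066, 0.998, 0.0, -0.001]
force: [-4.9, 0.5, -0.2]
gripper_width: 0.3
gripper_force: 0.0
hinge in tool [-5.050e+01  2.324e+02 -1.000e-01] door angle by tool yaw 0.028 f tool [ 4.9 -0.2  0.2] j [-0.16  0.23  1.92 -0.    0.99 -1.59]
```

The push dropped from 10.3 N to 1.5 N, which is the snap. I ease off and check.

```bash
python3 -m creep '[[[2,0,0,0,0],[5,0,0,0,0],[20,0,0,0,0],[40,0,0,0,0],[40,-20,0,0,0],[30,-30,-40,0,0],[0,-30,-60,0,0],[0,0,0,0,0]]]'; python3 - <<'E'
from ov import *
a=[]
for c in("top","side"):
    I=manip.get_image(c)
    for n in("door_push",):
        for m in manip.mark_of(c,n)[:1]: print(n,c,round(m["confidence"],2),atz(c,m["location"],105).round(1)[:2])
    a.append(cv2.resize(I[90:290,200:400,::-1],None,fx=2,fy=2) if c=="side" else cv2.resize(I[100:300,180:380,::-1],None,fx=2,fy=2))
cv2.imwrite("pics/shut.png",np.hstack(a))
for k in(0,.03,.06):print(k,[668.4,156.6]+R.from_rotvec([0,0,-.105-k]).as_matrix()[:2,:2]@[-39,-233])
E
```

```text
time: 30.55
tcp_pos: [443.8, -128.3, 367.0]
ee_rot: [0.068, 0.998, -0.002, 0.007]
force: [1.1, -0.5, -0.4]
gripper_width: 0.1
gripper_force: 0.0
door_push top 0.69 [593.6 -71.8]
door_push side 0.94 [598.8 -72.7]
0 [605.19471972 -71.02928754]
0.03 [598.39530562 -69.03098804]
0.06 [591.65889102 -66.82963589]
```

View pics/shut.png

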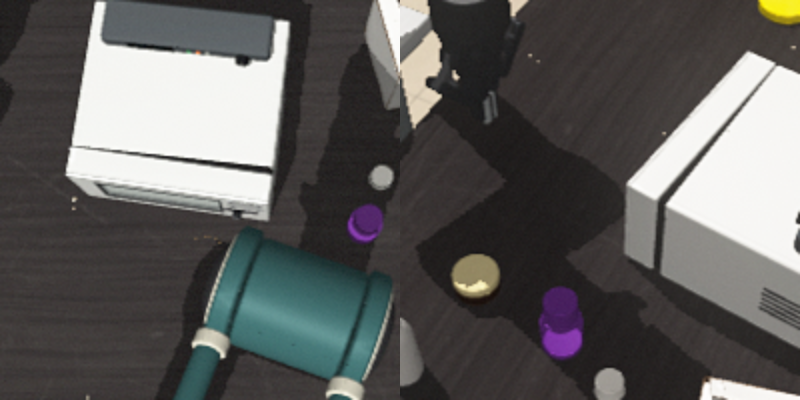

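The door stays shut by itself, its edge parallel to the rim (seam at (655,230) in the right half), and the arm is clear.

```bash
python3 -c "
from workcell import manip
print(manip.job_done())"
```

```text
the job is handed in; nothing more can be done
None
```

The job is handed in: the tall vial stands in the free cup, the carrier is fully in, and the door latched with a felt snap at a highest reading of about 11 N and stays shut by itself.

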